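Show a microscope objective to the inspection camera

TASK

Wake the inspection camera by pressing the keys on its control panel one at a time, green, then white, then red, letting each spring back before the next. Then lift the objective with the blue ring out of the rack and hold it in the air with the tip of its narrow nose 100 mm straight out in front of the camera's lens, the nose pointing straight into the lens along its line of sight. Finish while still holding it there steadily in the gripper; do not touch the camera, and leave the other objectives and everything else on the bench where they are.

Things in the scene. Friction and masses are not known exactly. Their poses are not given: they have to be found in the camera images.
- rack: fixed black objective rack, 75 x 230 x 34 mm high, origin at the centre of its underside, z up, long side along its y. Three blind holes, 20 mm wide, 26 mm deep, along its y at -70, 0 and +70 mm; an objective stands loosely nose down in each, in any order: grip the barrel from above with a finger at either long side of the rack, pull straight up
- obj_blue_center (a point): Centre of the loose objective with a blue ring, the one to show: round, 68 mm long, about 0.16 kg, own z from nose to rear. From the nose tip: nose 17 mm wide up to 22 mm, barrel 28 mm wide from 22 to 62 mm (its last 8 mm is the blue ring), dark mount 20 mm wide to 68 mm. Its shoulder rests on the rack: centre 46 mm, barrel 34 to 74 mm above the bench
- obj_blue_nose (a point): middle of the nose tip of the blue-ringed objective, 34 mm from its centre along its own -z; the tip is 11 mm wide and the nose points along the objective's own -z
- obj_yellow_center (a point): centre of the like objective with a yellow ring, to be left in the rack
- obj_red_center (a point): centre of the like objective with a red ring, to be left in the rack
- panel: fixed grey control panel, 100 x 220 x 22 mm high, origin at the centre of its underside, z up, long side along its y. The three key modules are plugged in along its y, 65 mm apart and 12 mm towards its -x side from its middle line, in any order
- key_green_top (a point): centre of the top face of the green round key, 28 mm wide; it is pressed straight down 6 mm against a spring (about 5 N fully down) and counts as pressed beyond 4 mm; the key springs back up when let go
- key_white_top (a point): the same for the white key
- key_red_top (a point): the same for the red key
- key_green (a joint): how far the green key is down, m: 0 up, 0.006 fully down
- key_white (a joint): the same for the white key
- key_red (a joint): the same for the red key
- camera: fixed stand of the inspection camera: dark base plate 130 x 140 x 14 mm, column 224 mm high 65 mm to its +x; origin on the bench below the head's tilt axis; -x side roughly to the robot. The head (white 42 mm box, black lens barrel, ring light 66 mm wide) has a new height and tilt in each run and looks up and to -x, 24 to 40 degrees from straight up
- camera_lens (a point): middle of the front glass of the camera, 50 mm from the tilt axis, in the centre of the white ring light; its z axis is the line of sight, pointing out of the lens
- camera_focus (a point): the point in empty air 100 mm straight out in front of the lens on the line of sight, where the nose tip must be; its z axis points along the line of sight, away from the camera
- bottle: loose pale bottle with a blue cap, 56 mm wide, 100 mm high, bystander; origin at the centre of its underside
- jar: loose amber glass jar, 70 mm wide, 85 mm high, bystander; origin at the centre of its underside
- slide_box: loose green slide box 90 x 170 x 35 mm, bystander; origin at the centre of its underside
- dish: loose clear covered dish, 94 mm wide, 16 mm high, bystander; origin at the centre of its underside
- blower: loose black rubber air blower, 54 mm wide, 85 mm high, bystander; origin at the centre of its underside
Mind the look-alikes: they are no part of the job. There is more than one size of the camera; the job needs the smaller.

How it is judged:
By the outcome, as a careful person would: the job done as asked, in the order asked, and still so for the second after the job is handed in, while the arm keeps its last pose, push and grip.
It also fails if it takes over 59 s, if anything falls off the work surface, if the arm or the gripper's body presses on something with over 40 N, if the wrist force passes 120 N, or if a joint passes its speed limit or range.

ROBOT

A 6-joint arm with a two-finger parallel gripper is mounted at the origin on the work surface. World frame = base frame: x ahead of the robot, y to its left, z up, the work surface at z = 0. Lengths are in mm, angles in rad, forces in N, time in s.
With the tool pointing down it reaches from about 350 to 925 mm from the base axis. Payload 6.4 kg.
Tool frame: the origin (TCP) lies at the very end of the fingers, on their centre line; the grasp point (between the pads) lies 19 mm behind it; z points along the fingers, y is the direction in which the jaws open and shut (so a half turn about z gives the same grasp; the last joint's range is limited). The gripper opens to 94 mm and grips with 3 to 60 N. Pads are 16 mm wide; open, the fingers measure 119 mm over their backs; the gripper's body (75 mm by 177 mm) begins 78 mm behind the grasp point.
Start: joints at [-1.475, 0.245, 1.558, -0, 1.339, -0.174], TCP at [173.255, -626.496, 205.455] pointing down, gripper open.
Joint ranges: [-3.13, 3.13], [-1.02, 2.26], [0.13, 2.54], [-0.95, 4.09], [0.21, 2.88], [-2.74, 2.74]. Speed limits (rad/s): [2.57, 2.57, 3.14, 3.14, 3.14, 3.14].

INTERFACE

Orientations are given as a unit quaternion [w, x, y, z].
In Python, from bench import manip, optics gives the robot as it stands.
- The arm moves only by the shell command python3 -m creep 'ROWS'. ROWS is JSON, a list of rows, each a list of 7 numbers: the shift along the world's x, y, z in mm, then the turn, a rotation vector about the world's x, y, z in rad, then the gripper's target within -1 to 1 (shut at 1, half-way at 0, fully open at -1). In form: [[tx, ty, tz, rx, ry, rz, hand], ...]. A call has 1 to 10 rows; each row shifts and turns the pose as measured when the row begins; what a row does not reach is not made up. A row lasts 1/10 s, in which the tool goes at most 50 mm and 8.59 degrees, less where a joint would pass 70% of its speed; a pose out of reach is approached as far as the arm can. A call with a gripper value outside its range is refused whole. The fingers move at their own pace and stop on an object; the grip force is fixed at half the most. Time passes only in rows, so rows that do not move let the fingers close. It gives the time, the measured TCP pose, the force and the opening at its end, in the units of the state.
- manip.sense(): the state, without advancing time (a new reading comes with each control period).
- optics.read_camera(name): name is "side" or "top"; returns the picture (400x640x3 uint8, red, green, blue); there is no depth.
- optics.calibration(name): a dict with "camera_matrix" (3x3 intrinsics, pixels), "k1" (the pictures are not rectified: a ray, as slopes to the right and down, at radius r is drawn at 1 + k1 r^2 times it, then the intrinsics apply), "position" and "orientation" of the camera in the world. Camera axes: x right, y up, looking along -z (the intrinsics and any distortion apply to the point x, -y, -z); pixel columns grow to the right and rows downward; lengths in mm; the calibration is good to about 2 mm. A picture is of the moment at which its call begins. calibration takes no time and is no camera call.
- manip.sign_off(): hands the job in, once; it reports no verdict.
The state is a dict: "time_s": time; "q": joint angles; "qd": joint speeds; "tau": joint torques, N m; "tool_pos": TCP position; "tool_rot": TCP orientation; "force": force on the tool from outside, world axes, zero at the start; "moment": the same for the moment, N m; "finger_gap": opening from 0.0 (shut) to 1.0 (fully open).
Only numpy, scipy, OpenCV 4.12 (cv2) and the standard library are available. Lean on these libraries where they do the work, as an engineer would, in place of code of your own. Each camera call takes 0.05 s, during which the arm holds its last target.

## Working session

There is one attempt and no reset: what is moved stays moved. The work goes in short steps, Python scripts to look and compute and a shell command to move; the robot and the scene stay as the last step left them, time stands still between calls to the robot, and variables do not carry over. Pictures are saved under pics/ and viewed, and the job is handed in when it is done.

```bash
ls; mkdir -p pics; cat > h.py <<'E'
import numpy as np,cv2
from bench import manip,optics
from scipy.spatial.transform import Rotation as R
def snap(n,f):
    im=np.array(optics.read_camera(n)); cv2.imwrite('pics/'+f,im[:,:,::-1]); return im
def ray(n,u,v):
    c=optics.calibration(n);K=np.array(c['camera_matrix']);k=c['k1']
    x=(u-K[0,2])/K[0,0];y=(v-K[1,2])/K[1,1]
    rd=np.hypot(x,y);r=rd
    for _ in range(50): r=rd/(1+k*r*r)
    s=r/rd if rd>0 else 1
    q=c['orientation'];M=R.from_quat([q[1],q[2],q[3],q[0]]).as_matrix()
    d=M@np.array([x*s,-y*s,-1]);return np.array(c['position'],float),d/np.linalg.norm(d)
def onz(n,u,v,z):
    p,d=ray(n,u,v);return p+d*(z-p[2])/d[2]
def proj(n,P):
    c=optics.calibration(n);K=np.array(c['camera_matrix']);k=c['k1']
    q=c['orientation'];M=R.from_quat([q[1],q[2],q[3],q[0]]).as_matrix()
    a=M.T@(np.array(P,float)-np.array(c['position']));x=a[0]/-a[2];y=-a[1]/-a[2]
    s=1+k*(x*x+y*y);return np.array([K[0,0]*x*s+K[0,2],K[1,1]*y*s+K[1,2]])
def tri(obs):
    A=np.zeros((3,3));b=np.zeros(3);L=[]
    for n,u,v in obs:
        p,d=ray(n,u,v);Q=np.eye(3)-np.outer(d,d);A+=Q;b+=Q@p;L.append((p,Q))
    X=np.linalg.solve(A,b);return X,[np.linalg.norm(Q@(X-p)) for p,Q in L]
E
python3 - <<'E'
from h import *
for n in('side','top'):
    snap(n,n+'0.png');print(n,optics.calibration(n))
print(manip.sense())
E
```

```text
pics
side {'camera_matrix': array([[461.34688572,   0.        , 315.47243265],
       [  0.        , 461.34688572, 207.07700105],
       [  0.        ,   0.        ,   1.        ]]), 'k1': -0.034029472455953114, 'position': array([ 100.51685409, 1010.60636308,  869.09984516]), 'orientation': array([-0.19534181, -0.09879692,  0.44241314,  0.86968463])}
top {'camera_matrix': array([[412.18589348,   0.        , 319.59215008],
       [  0.        , 412.18589348, 206.23079653],
       [  0.        ,   0.        ,   1.        ]]), 'k1': -0.06136322494717194, 'position': array([ 245.70806095,  102.32689342, 1561.64314997]), 'orientation': array([ 0.71285176,  0.06909215, -0.06147998, -0.6951898 ])}
{'time_s': 0.1, 'q': array([-1.47507886e+00,  2.45713645e-01,  1.55884420e+00, -2.50966767e-05,
        1.33867191e+00, -1.74083852e-01]), 'qd': array([-0.0003133 , -0.0011715 , -0.0024238 ,  0.0004205 ,  0.00106589,
        0.00032516]), 'tau': array([ 2.01115093e-06, -4.16913092e+01, -3.15525126e+01,  6.86575100e-02,
        3.09807085e-02, -5.49234437e-05]), 'tool_pos': array([ 173.21025341, -625.96397096,  204.50085906]), 'tool_rot': array([-8.18402895e-04,  9.90913975e-01,  1.34494698e-01,  1.98652585e-05]), 'force': array([ 0.194302  ,  0.78565242, -0.51740087]), 'moment': array([ 0.00030178, -0.01618647,  0.03424071]), 'finger_gap': 1.001948187400117}
```

View pics/side0.png

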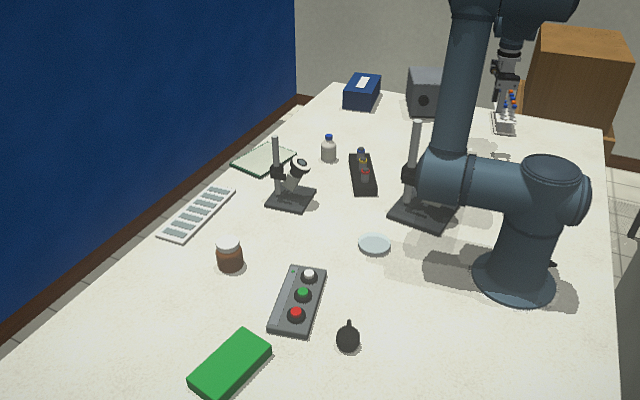

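View pics/top0.png

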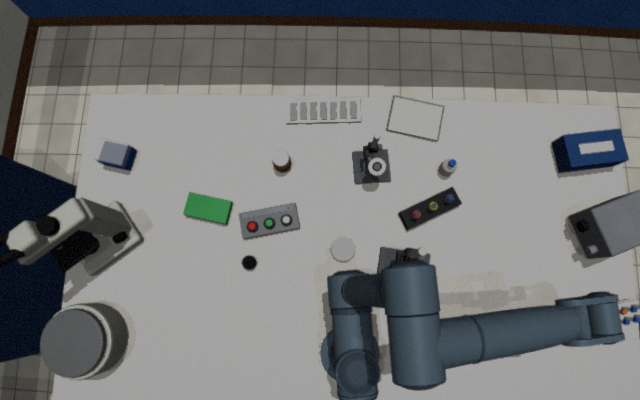

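The side view shows the panel at (297,300), the rack at (363,173), and two camera stands at (290,170) and (425,180). The top view shows the panel at (269,222), the rack at (430,208), and the stands at (372,166) and (402,262). I'll zoom in and measure.

```bash
python3 - <<'E'
from h import *
t=cv2.imread('pics/top0.png');s=cv2.imread('pics/side0.png')
a=cv2.resize(t[120:280,230:470],None,fx=3.3,fy=3.3,interpolation=cv2.INTER_CUBIC)
cv2.imwrite('pics/topz.png',a)
a=cv2.resize(s[110:240,220:460],None,fx=3.3,fy=3.3,interpolation=cv2.INTER_CUBIC)
cv2.imwrite('pics/sidez.png',a)
# base sizes
for n,pts in (('top',[(353,152),(389,150),(391,181),(354,184)]),('top',[(380,248),(428,250)]),('side',[(264,205),(302,212),(316,190)]),('side',[(387,214),(441,233)])):
    P=[onz(n,*p,14) for p in pts];print(n,[q[:2].round() for q in P],[round(np.linalg.norm(P[i+1]-P[i])) for i in range(len(P)-1)])
E
```

```text
top [array([754.,  -2.]), array([ 766., -144.]), array([ 641., -151.]), array([625.,  -8.])] [142, 125, 144]
top [array([ 381., -108.]), array([ 378., -289.])] [181]
side [array([753.,   9.]), array([628.,  -9.]), array([ 640., -138.])] [127, 130]
side [array([ 386., -112.]), array([214., -91.])] [174]
```

View pics/topz.png

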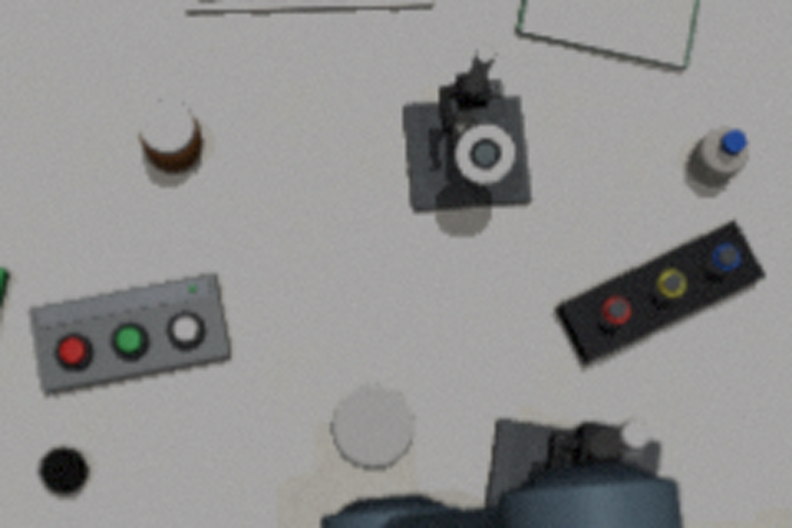

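View pics/sidez.png

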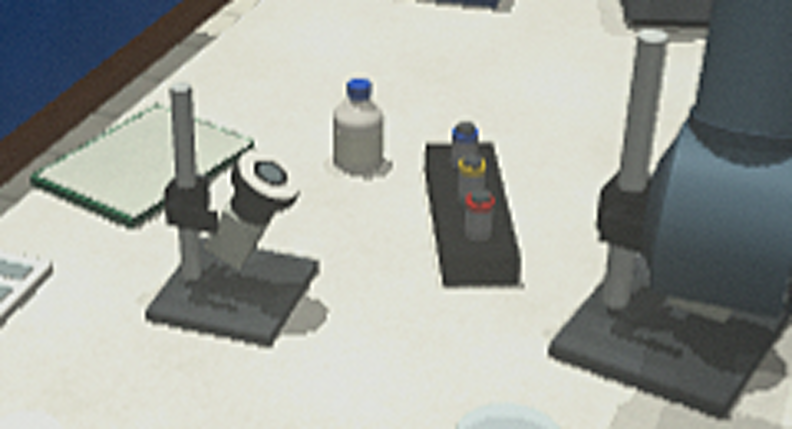

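The far stand (base about 142x127 mm) is the smaller camera. The near one, about 180 mm wide, is the look-alike. Next I'll measure points by colour.

```bash
cat > m.py <<'E'
from h import *
def blobs(n,img,f,roi,minA=6):
    x0,y0,x1,y1=roi
    h=cv2.cvtColor(img,cv2.COLOR_RGB2HSV).astype(int)[y0:y1,x0:x1]
    m=f(h).astype(np.uint8)
    k,l,st,c=cv2.connectedComponentsWithStats(m)
    o=[(int(st[i,4]),c[i][0]+x0,c[i][1]+y0) for i in range(1,k) if st[i,4]>=minA]
    return sorted(o,reverse=True)[:3]
E
python3 - <<'E'
from m import *
T=cv2.imread('pics/top0.png')[:,:,::-1].copy();S=cv2.imread('pics/side0.png')[:,:,::-1].copy()
red=lambda h:((h[...,0]<10)|(h[...,0]>170))&(h[...,1]>110)&(h[...,2]>70)
grn=lambda h:(h[...,0]>45)&(h[...,0]<85)&(h[...,1]>90)&(h[...,2]>50)
wht=lambda h:(h[...,1]<40)&(h[...,2]>165)
whs=lambda h:(h[...,1]<40)&(h[...,2]>180)
blu=lambda h:(h[...,0]>100)&(h[...,0]<130)&(h[...,1]>90)&(h[...,2]>50)
yel=lambda h:(h[...,0]>20)&(h[...,0]<35)&(h[...,1]>110)&(h[...,2]>60)
pT=(238,202,302,240);pS=(266,262,328,340);rT=(398,185,465,232);rS=(346,144,382,200)
for nm,f in(('red',red),('grn',grn),('wht',wht)):
    print('key',nm,blobs('top',T,f,pT),blobs('side',S,f,pS))
for nm,f in(('red',red),('yel',yel),('blu',blu)):
    print('obj',nm,blobs('top',T,f,rT),blobs('side',S,f,rS))
print('ring',blobs('top',T,wht,(360,148,395,186)),blobs('side',S,whs,(286,152,316,180)))
print(T[165,360:395].mean(1).astype(int))
a=cv2.resize(S[255:345,255:345],None,fx=6,fy=6,interpolation=cv2.INTER_CUBIC);cv2.imwrite('pics/pan.png',a[:,:,::-1])
a=np.hstack([cv2.resize(S[130:220,260:320],None,fx=6,fy=6,interpolation=cv2.INTER_CUBIC),cv2.resize(T[135:225,345:405],None,fx=6,fy=6,interpolation=cv2.INTER_CUBIC)]);cv2.imwrite('pics/cam.png',a[:,:,::-1])
E
```

```text
key red [(53, np.float64(251.43396226415095), np.float64(225.54716981132074))] [(91, np.float64(295.4175824175824), np.float64(311.0659340659341))]
key grn [(54, np.float64(268.6111111111111), np.float64(222.38888888888889))] [(75, np.float64(302.37333333333333), np.float64(291.0))]
key wht [] [(1019, np.float64(281.6074582924436), np.float64(279.3248282630029)), (593, np.float64(321.32883642495784), np.float64(318.1231028667791)), (107, np.float64(276.31775700934577), np.float64(337.2803738317757))]
obj red [(31, np.float64(416.06451612903226), np.float64(214.09677419354838))] [(24, np.float64(364.625), np.float64(171.41666666666666))]
obj yel [(32, np.float64(432.3125), np.float64(206.09375))] [(19, np.float64(362.42105263157896), np.float64(160.57894736842104))]
obj blu [(43, np.float64(449.6511627906977), np.float64(197.4418604651163))] [(14, np.float64(360.14285714285717), np.float64(150.42857142857142))]
ring [] [(417, np.float64(306.71223021582733), np.float64(163.95443645083932)), (52, np.float64(287.61538461538464), np.float64(167.65384615384616)), (47, np.float64(289.36170212765956), np.float64(154.2340425531915))]
[ 44  36  40  63  65  39  26  46 124 158 163 159 117  53  71  86  89  86
  88  81  54  82 154 166 162 153  88  69  76 110 157 166 162 161 163]
```

View pics/pan.png

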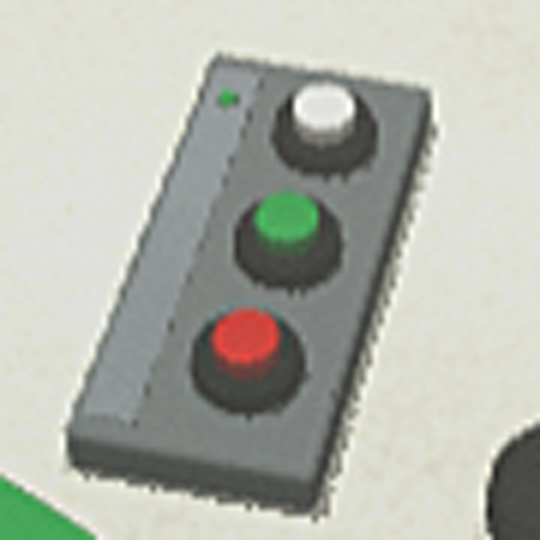

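View pics/cam.png

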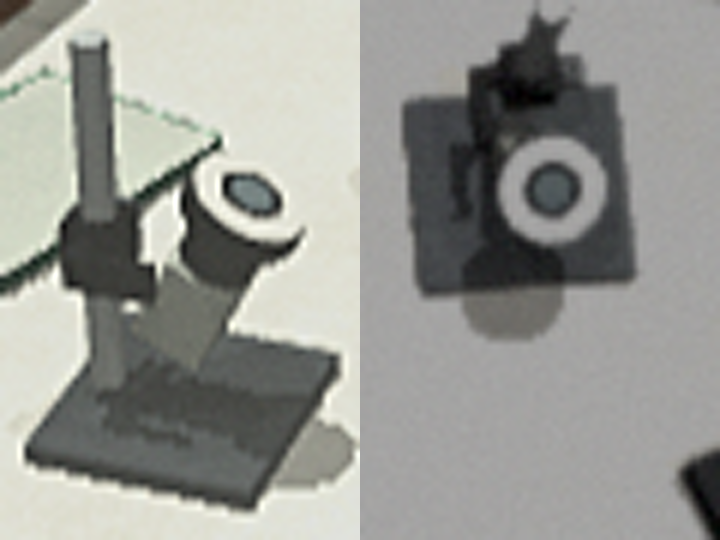

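```bash
python3 - <<'E'
from m import *
T=cv2.imread('pics/top0.png')[:,:,::-1].copy();S=cv2.imread('pics/side0.png')[:,:,::-1].copy()
g=cv2.GaussianBlur(cv2.cvtColor(T,cv2.COLOR_RGB2GRAY),(0,0),0.6)
def ell(g,roi,th,f=8):
    x0,y0,x1,y1=roi
    z=cv2.resize(g[y0:y1,x0:x1],None,fx=f,fy=f,interpolation=cv2.INTER_CUBIC)
    cs,_=cv2.findContours((z>th).astype(np.uint8) if th>0 else (z<-th).astype(np.uint8),cv2.RETR_LIST,cv2.CHAIN_APPROX_NONE)
    for c in cs:
        if len(c)>80:
            (cx,cy),(a,b),an=cv2.fitEllipse(c); print((cx+.5)/f-.5+x0,(cy+.5)/f-.5+y0,a/f,b/f,an,len(c))
print('top');ell(g,(364,152,390,180),110)
gs=cv2.cvtColor(S,cv2.COLOR_RGB2GRAY)
print('side');
for th in(120,150,170): ell(gs,(293,156,311,169),-th)
def T2(nm,a,b):
    X,e=tri([('top',)+a,('side',)+b]);print(nm,X.round(1),np.round(e,1));return X
T2('kred',(251.43,225.55),(295.42,311.07));T2('kgrn',(268.61,222.39),(302.37,291.0))
w=(230+(186+.5)/3.3-.5,120+(328+.5)/3.3-.5)
T2('kwht',w,(255+324/6-.5+.08,255+103/6-.5))
T2('ored',(416.06,214.1),(364.6,171.4));T2('oyel',(432.3,206.1),(362.4,160.6));T2('oblu',(449.65,197.44),(360.1,150.4))
T2('lens',(377.2,166.5),(301.5,162))
T2('col',(374.5,137),(274.2,136.5))
# top-only at known z
for nm,p,z in(('red',(416.06,214.1),72),('yel',(432.3,206.1),72),('blu',(449.65,197.44),72)): print(nm,onz('top',*p,z).round(1))
E
```

```text
top
376.6112804412842 166.15571308135986 9.44232177734375 9.838394165039062 51.2784538269043 216
376.74122619628906 166.07995986938477 17.47612953186035 17.89828872680664 45.95730209350586 403
388.5068874359131 154.04556798934937 1.81666100025177 21.572158813476562 176.23452758789062 261
side
294.5037432909012 166.69976615905762 4.001158237457275 6.975922107696533 126.49784851074219 136
301.47078704833984 161.79389905929565 3.201824188232422 6.626942157745361 118.39633178710938 121
301.4646329879761 161.9817500114441 6.138546943664551 10.785075187683105 116.09132385253906 198
294.6558790206909 166.59139919281006 4.285376071929932 7.37452507019043 125.11837768554688 145
301.4838924407959 161.98938465118408 6.609169006347656 11.106589317321777 116.97087860107422 207
294.75706458091736 166.52867984771729 4.4683051109313965 7.6840386390686035 124.78588104248047 151
301.49606800079346 162.00618028640747 6.958337306976318 11.337440490722656 117.32669830322266 214
kred [450.9 375.1  41.1] [0.6 0.6]
kgrn [464.6 311.4  41.4] [0.7 0.7]
kwht [478.8 246.7  43.9] [1.1 1.1]
ored [ 505.9 -232.9   68.6] [2. 2.]
oyel [ 536.7 -293.4   70.1] [1.6 1.6]
oblu [ 570.8 -359.7   68.3] [1.1 1.1]
lens [660.5 -79.7 146.9] [1.6 1.6]
col [741.6 -60.6 225.1] [1.3 1.3]
red [ 503.4 -232.5   72. ]
yel [ 534.7 -293.2   72. ]
blu [ 569.  -358.8   72. ]
```

```bash
python3 - <<'E'
from m import *
S=cv2.imread('pics/side0.png');T=cv2.imread('pics/top0.png')
def nrm(n,u,v,mn,mj,ang,sg):
    p,d=ray(n,u,v); a=np.deg2rad(ang);e=0.5*sg
    p,d2=ray(n,u+e*np.cos(a),v+e*np.sin(a))
    w=d2-d;w-=d*(w@d);w/=np.linalg.norm(w)
    th=np.arccos(mn/mj);return -d*np.cos(th)+w*np.sin(th)
for o in((301.47,161.98,6.14,10.79,116.1),(301.48,161.99,6.61,11.11,117),(301.5,162,6.96,11.34,117.3)):
    m=nrm('side',*o,-1);print(m.round(3),'tilt',np.rad2deg(np.arccos(m[2])).round(1),'az',np.rad2deg(np.arctan2(-m[1],-m[0])).round(1))
for sg in(1,-1):
    m=nrm('top',376.74,166.08,17.48,17.9,46,sg);print('top',m.round(3),np.rad2deg(np.arccos(m[2])).round(1),np.rad2deg(np.arctan2(-m[1],-m[0])).round(1))
L,e=tri([('top',376.74,166.08),('side',301.48,161.99)]);print('lens',L,e)
for z in(224,238): print('col',z,onz('side',274.2,136.5,z),onz('top',376.5,136.5,z))
cv2.imwrite('pics/cs.png',cv2.resize(S[125:218,258:322],None,fx=6.4,fy=6.4,interpolation=cv2.INTER_LANCZOS4))
g=cv2.resize(T[125:190,345:400],None,fx=9,fy=9,interpolation=cv2.INTER_LANCZOS4);cv2.imwrite('pics/ct.png',g)
E
```

```text
[-0.39  -0.066  0.919] tilt 23.3 az 9.7
[-0.407 -0.038  0.912] tilt 24.2 az 5.3
[-0.415 -0.015  0.91 ] tilt 24.6 az 2.1
top [-0.423 -0.034  0.906] 25.1 4.6
top [-0.123  0.272  0.955] 17.3 -65.7
lens [660.82007195 -78.17078355 147.88094958] [np.float64(0.7040825730876761), np.float64(0.7040825730877085)]
col 224 [744.17189015 -62.60142593 224.        ] [742.70477843 -68.02241465 224.        ]
col 238 [730.20324549 -39.31059869 238.        ] [737.50312652 -66.23950991 238.        ]
```

View pics/cs.png

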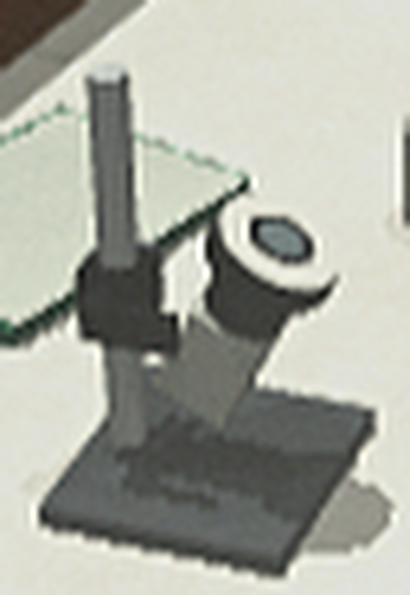

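View pics/ct.png

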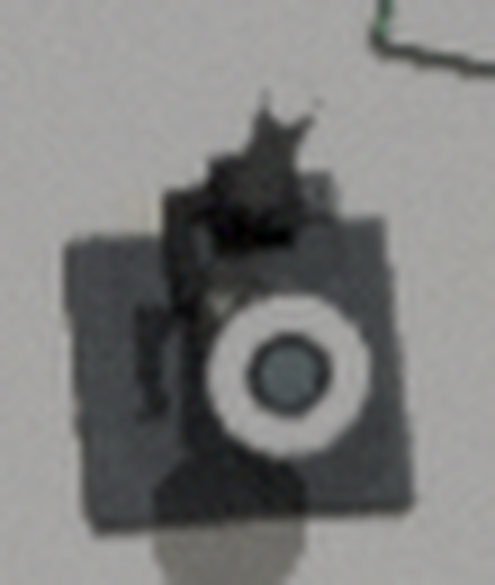

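```bash
python3 - <<'E'
from h import *
c=[onz('top',345+(x+.5)/9-.5,125+(y+.5)/9-.5,14)[:2] for x,y in((67,240),(385,215),(412,503),(97,530))]
c=np.array(c);print(c.round(1),c.mean(0))
f=lambda v:np.rad2deg(np.arctan2(v[1],v[0])).round(1)
print(f(c[0]-c[3]),f(c[1]-c[2]),f(c[0]-c[1])-90,f(c[3]-c[2])-90)
c=[onz('side',258+(x+.5)/6.4-.5,125+(y+.5)/6.4-.5,14)[:2] for x,y in((40,517),(285,560),(375,408))]
c=np.array(c);print(c.round(1),f(c[0]-c[1]),f(c[1]-c[2])-90,(c[0]+c[2])/2)
# rack: corners & objective mount tops
Z=lambda x,y:(230+(x+.5)/3.3-.5,120+(y+.5)/3.3-.5)
r=np.array([onz('top',*Z(*p),34)[:2] for p in((735,222),(765,272),(585,366),(556,310))]);print(r.round(1),r.mean(0),f(r[0]-r[3]),f(r[1]-r[2]))
T=cv2.imread('pics/top0.png');S=cv2.imread('pics/side0.png')
cv2.imwrite('pics/rt.png',cv2.resize(T[182:236,395:467],None,fx=10,fy=10,interpolation=cv2.INTER_LANCZOS4))
cv2.imwrite('pics/rs.png',cv2.resize(S[140:200,340:390],None,fx=10,fy=10,interpolation=cv2.INTER_LANCZOS4))
E
```

```text
[[ 757.4    1.5]
 [ 772.4 -137.3]
 [ 643.1 -148.1]
 [ 627.8  -12.8]] [700.15990005 -74.16099711]
6.3 4.8 6.099999999999994 6.400000000000006
[[ 752.5   11.2]
 [ 627.1   -8.9]
 [ 644.1 -147.4]] 9.1 7.0 [698.30332626 -68.12639512]
[[ 618.5 -382.4]
 [ 560.4 -415.3]
 [ 446.8 -205.8]
 [ 510.3 -173.4]] [ 533.9886461  -294.24368707] -62.6 -61.5
```

View pics/rt.png

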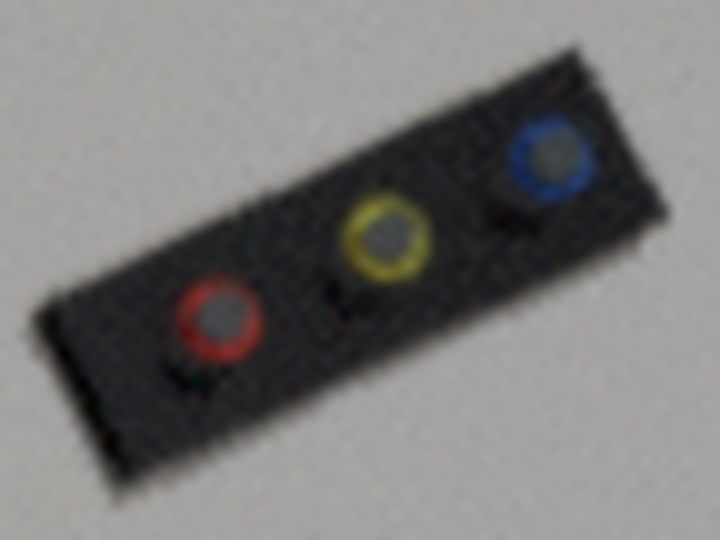

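View pics/rs.png

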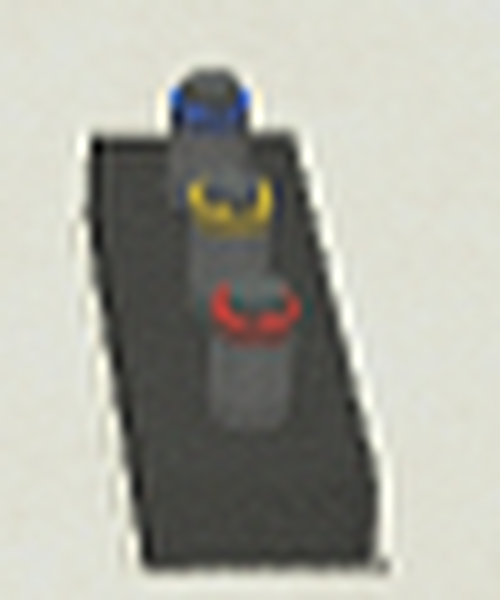

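```bash
python3 - <<'E'
from h import *
P=[onz('top',395+(x+.5)/10-.5,182+(y+.5)/10-.5,74) for x,y in((219,319),(387,237),(551,157))]
M=[onz('top',395+(x+.5)/10-.5,182+(y+.5)/10-.5,80) for x,y in((219,315),(389,233),(553,154))]
print(np.round(P,1),np.round(M,1))
d=P[2]-P[0];print(np.hypot(*d[:2]),np.rad2deg(np.arctan2(d[1],d[0])))
S=[onz('side',340+(x+.5)/10-.5,140+(y+.5)/10-.5,z) for x,y,z in((255,300,74),(230,193,74),(210,90,80))]
print(np.round(S,1))
E
python3 -m creep '[[0,0,45,0,0,0.14,1],[0,0,45,0,0,0.14,1],[0,0,45,0,0,0.14,1],[0,0,45,0,0,0.14,1],[30,30,10,0,0,0.14,1],[30,30,0,0,0,0.14,1],[30,30,0,0,0,0.14,1],[30,30,0,0,0,0.14,1],[30,30,0,0,0,0.14,1],[30,30,0,0,0,0.14,1]]'
```

```text
[[ 505.5 -233.6   74. ]
 [ 537.6 -296.3   74. ]
 [ 569.3 -358.2   74. ]] [[ 505.9 -232.2   80. ]
 [ 537.9 -295.4   80. ]
 [ 569.1 -357.1   80. ]]
139.98943502774608 -62.89997661024796
[[ 507.8 -236.    74. ]
 [ 539.9 -298.1   74. ]
 [ 568.3 -352.8   80. ]]
time_s: 1.1
tool_pos: [353.8, -437.4, 394.1]
tool_rot: [-0.006, 0.654, 0.757, -0.006]
force: [1.1, -0.5, 0.0]
finger_gap: 0.184
```

```bash
python3 -m creep '[[30,38,0,0,0,0.11,1],[30,38,0,0,0,0.11,1],[30,38,0,0,0,0.11,1],[20,45,0,0,0,0,1],[0,48,0,0,0,0,1],[0,48,0,0,0,0,1],[0,48,0,0,0,0,1],[0,48,0,0,0,0,1],[0,48,0,0,0,0,1],[0,48,0,0,0,0,1]]'; python3 -m creep '[[0,48,0,0,0,0,1],[0,48,0,0,0,0,1],[0,48,0,0,0,0,1],[0,48,0,0,0,0,1],[0,48,-5,0,0,0,1],[0,48,-10,0,0,0,1],[0,20,-40,0,0,0,1],[0,0,-40,0,0,0,1],[0,0,0,0,0,0,1]]';python3 -c "
from bench import manip;s=manip.sense();print(s['q'],s['tool_pos'],s['tool_rot'])"
```

```text
time_s: 2.1
tool_pos: [465.3, 26.6, 387.6]
tool_rot: [-0.009, 0.514, 0.858, -0.006]
force: [1.3, 0.1, -0.9]
finger_gap: 0.005
time_s: 3.0
tool_pos: [458.9, 352.0, 287.5]
tool_rot: [-0.009, 0.51, 0.86, -0.006]
force: [0.1, -0.0, -0.5]
finger_gap: 0.008
[ 0.4542104   0.03268167  1.64342674  0.00853749  1.48557641 -0.04779052] [458.86616584 352.00114473 287.4833763 ] [-0.00907307  0.50964191  0.86031747 -0.00605435]
```

```bash
cat > d.py <<'E'
import sys
from h import *
def st():
    s=manip.sense();q=s['tool_rot'];return s,np.array(s['tool_pos']),R.from_quat([q[1],q[2],q[3],q[0]])
def delta(P,zdir,yref):
    s,p,r=st();z=np.array(zdir,float);z/=np.linalg.norm(z);y=np.array(yref,float);y-=z*(y@z);y/=np.linalg.norm(y)
    if y@r.as_matrix()[:,1]<0:y=-y
    Rt=R.from_matrix(np.c_[np.cross(y,z),y,z]);print('t',s['time_s'],'dpos',(np.array(P)-p).round(1),'drot',(Rt*r.inv()).as_rotvec().round(4),'force',np.round(s['force'],1),'gap',round(s['finger_gap'],3),'tcp',p.round(1))
J=[np.cos(np.deg2rad(27.1)),np.sin(np.deg2rad(27.1)),0]
E
python3 -c "
from d import *
delta([464.8,311.1,60],[0,0,-1],J)"
```

```text
t 3.0 dpos [   5.9  -40.9 -227.5] drot [ 0.0009 -0.0218 -0.0282] force [ 0.1 -0.  -0.5] gap 0.008 tcp [458.9 352.  287.5]
```

```bash
python3 -m creep '[[6,-41,0,0.001,-0.022,-0.028,1],[0,0,-45,0,0,0,1],[0,0,-45,0,0,0,1],[0,0,-45,0,0,0,1],[0,0,-45,0,0,0,1],[0,0,-20,0,0,0,1],[0,0,0,0,0,0,1]]';python3 -c "
from d import *
delta([464.8,311.1,60],[0,0,-1],J)"
```

```text
time_s: 3.7
tool_pos: [471.7, 308.9, 95.4]
tool_rot: [0.006, 0.524, 0.852, 0.007]
force: [-0.1, -0.7, 0.9]
finger_gap: 0.005
t 3.7 dpos [ -6.9   2.2 -35.4] drot [-0.0066  0.0178  0.0053] force [-0.1 -0.7  0.9] gap 0.005 tcp [471.7 308.9  95.4]
```

```bash
python3 -m creep '[[-7,2,-30,-0.006,0.018,0.005,1],[0,0,0,0,0,0,1],[0,0,0,0,0,0,1]]';python3 -c "
from d import *
delta([464.8,311.1,60],[0,0,-1],J)
snap('side','k1.png');snap('top','k1t.png');delta([464.8,311.1,60],[0,0,-1],J)
a=cv2.imread('pics/k1.png')[230:345,245:345];cv2.imwrite('pics/k1z.png',cv2.resize(a,None,fx=5,fy=5,interpolation=2))"
```

```text
time_s: 4.0
tool_pos: [470.4, 312.0, 72.7]
tool_rot: [0.003, 0.523, 0.853, 0.004]
force: [-0.5, -0.6, 1.0]
finger_gap: 0.008
t 4.0 dpos [ -5.6  -0.9 -12.7] drot [-0.0044  0.0092  0.0022] force [-0.5 -0.6  1. ] gap 0.008 tcp [470.4 312.   72.7]
t 4.1 dpos [ -5.   -0.8 -12.2] drot [-0.0041  0.0086  0.002 ] force [0.1 0.2 0.1] gap 0.003 tcp [469.8 311.9  72.2]
```

View pics/k1z.png

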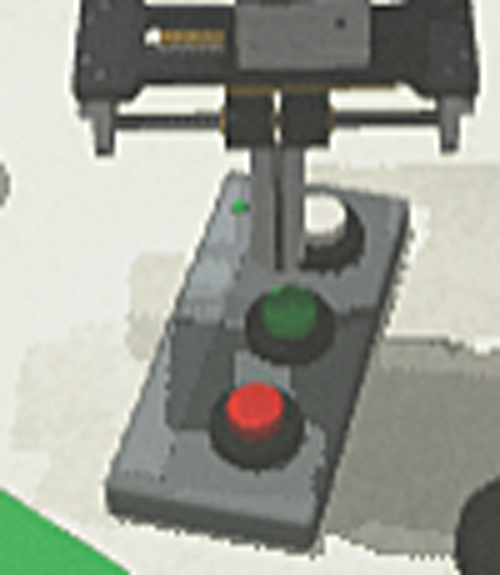

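The side view shows the closed fingertip above the green key, at about (302,290) in full-image pixels. I'll press green now.

```bash
python3 -m creep '[[-5,-1,-15,-0.004,0.009,0.002,1],[-1,0,-12,0,0,0,1],[0,0,-5,0,0,0,1],[0,0,-3,0,0,0,1]]';python3 -m creep '[[0,0,-3,0,0,0,1]]';python3 -m creep '[[0,0,-3,0,0,0,1]]'
```

```text
time_s: 4.5
tool_pos: [466.2, 311.8, 39.0]
tool_rot: [0.002, 0.522, 0.853, 0.003]
force: [0.1, -0.8, 4.2]
finger_gap: 0.005
time_s: 4.6
tool_pos: [466.4, 311.9, 37.7]
tool_rot: [0.001, 0.522, 0.853, 0.002]
force: [-11.5, -5.3, 31.2]
finger_gap: 0.002
time_s: 4.7
tool_pos: [466.5, 311.9, 37.7]
tool_rot: [0.001, 0.521, 0.853, 0.001]
force: [-13.0, -7.0, 30.6]
finger_gap: 0.008
```

```bash
python3 -m creep '[[0,0,15,0,0,0,1],[0,0,20,0,0,0,1],[0,0,10,0,0,0,1],[0,0,0,0,0,0,1]]';python3 -c "
from d import *
snap('side','k2.png')
a=cv2.imread('pics/k2.png')[230:345,245:345];cv2.imwrite('pics/k2z.png',cv2.resize(a,None,fx=5,fy=5,interpolation=2))
delta([478.6,247.6,60],[0,0,-1],J)"
```

```text
time_s: 5.1
tool_pos: [467.1, 312.2, 84.8]
tool_rot: [0.001, 0.521, 0.853, 0.001]
force: [-0.3, 0.2, -0.0]
finger_gap: 0.0
t 5.15 dpos [ 11.9 -64.4 -24. ] drot [-0.0001  0.0019 -0.0011] force [-0.4  0.3  0.5] gap 0.001 tcp [466.7 312.   84. ]
```

View pics/k2z.png

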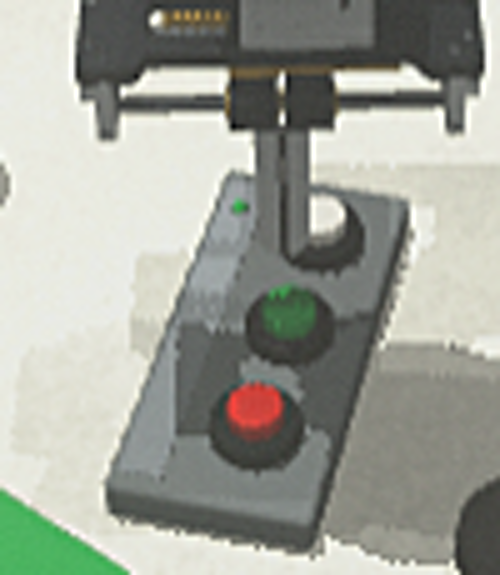

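The green key is back up, at about (302,292). White is next.

```bash
python3 -m creep '[[7,-33,0,0,0,0,1],[6,-33,0,0,0,0,1],[0,0,0,0,0,0,1],[0,0,0,0,0,0,1]]';python3 -c "
from d import *
delta([478.6,247.6,47],[0,0,-1],J)"
```

```text
time_s: 5.55
tool_pos: [477.2, 244.1, 79.6]
tool_rot: [-0.001, 0.521, 0.854, -0.002]
force: [-0.2, 1.9, -0.1]
finger_gap: 0.006
t 5.55 dpos [  1.4   3.5 -32.6] drot [ 0.0013 -0.0042 -0.0025] force [-0.2  1.9 -0.1] gap 0.006 tcp [477.2 244.1  79.6]
```

```bash
python3 -m creep '[[1,4,-20,0,0,0,1],[0,0,-15,0,0,0,1],[0,0,-4,0,0,0,1],[0,0,-3,0,0,0,1]]'; python3 -m creep '[[0,0,-1.5,0,0,0,1]]'
```

```text
time_s: 5.95
tool_pos: [478.6, 250.1, 37.7]
tool_rot: [-0.001, 0.519, 0.855, -0.002]
force: [-10.1, -7.4, 34.2]
finger_gap: 0.003
time_s: 6.05
tool_pos: [478.6, 250.0, 38.0]
tool_rot: [-0.001, 0.519, 0.855, -0.004]
force: [-6.5, -5.5, 15.1]
finger_gap: 0.007
```

```bash
python3 -m creep '[[0,0,15,0,0,0,1],[0,0,20,0,0,0,1],[0,0,10,0,0,0,1],[0,0,0,0,0,0,1],[-9,42,0,0,0,0,1],[-9,42,0,0,0,0,1],[-8,38,0,0,0,0,1],[0,0,0,0,0,0,1],[0,0,0,0,0,0,1]]';python3 -c "
from d import *
snap('side','k3.png')
a=cv2.imread('pics/k3.png')[230:345,245:345];cv2.imwrite('pics/k3z.png',cv2.resize(a,None,fx=5,fy=5,interpolation=2))
delta([451,374.6,47],[0,0,-1],J)"
```

```text
time_s: 6.95
tool_pos: [449.2, 378.0, 82.3]
tool_rot: [-0.002, 0.519, 0.855, -0.005]
force: [0.0, -1.4, 0.4]
finger_gap: 0.002
t 7.0 dpos [  1.8  -3.1 -35.2] drot [ 0.0058 -0.0097 -0.0067] force [-0.1 -0.2 -0.4] gap 0.005 tcp [449.2 377.7  82.2]
```

View pics/k3z.png

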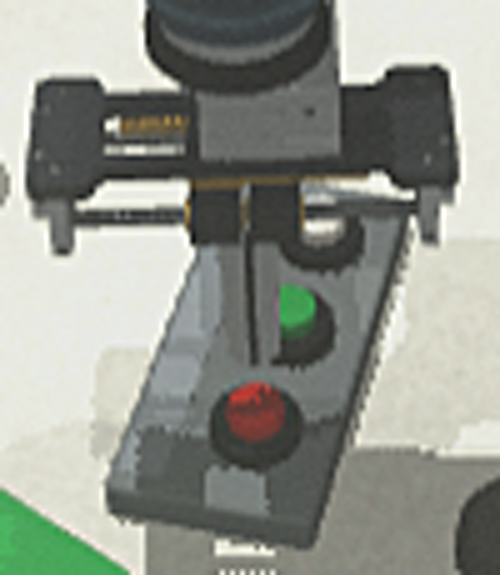

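Green and white are up, and the tip is over red, at about (296,312). I'll press it.

```bash
python3 -m creep '[[2,-3,-20,0.005,-0.009,-0.006,1],[0,0,-15,0,0,0,1],[0,0,-4,0,0,0,1],[0,0,-2,0,0,0,1]]'; python3 -m creep '[[0,0,-1.5,0,0,0,1]]'
```

```text
time_s: 7.4
tool_pos: [452.4, 372.5, 40.0]
tool_rot: [-0.001, 0.524, 0.852, 0.0]
force: [-1.4, 3.3, 4.3]
finger_gap: 0.006
time_s: 7.5
tool_pos: [452.4, 372.6, 38.9]
tool_rot: [-0.001, 0.524, 0.852, 0.0]
force: [-3.7, 1.9, 5.6]
finger_gap: 0.002
```

```bash
python3 -m creep '[[0,0,-2.5,0,0,0,1]]';python3 -m creep '[[0,0,15,0,0,0,1],[0,0,25,0,0,0,1],[0,0,45,0,0,0,1],[0,0,45,0,0,0,1],[0,0,48,0,0,0,1],[0,0,48,0,0,0,0],[10,-45,40,0,0,0,0],[10,-48,5,0,0,0,-0.1],[10,-48,0,0,0,0,-0.1],[10,-48,0,0,0,0,-0.1]]';python3 -c "
from d import *
delta([569.5,-357.8,120],[0,0,-1],J)"
```

```text
time_s: 7.6
tool_pos: [452.5, 372.7, 38.0]
tool_rot: [-0.001, 0.524, 0.852, -0.0]
force: [-8.2, -3.3, 20.4]
finger_gap: 0.007
time_s: 8.6
tool_pos: [490.3, 187.2, 314.8]
tool_rot: [0.007, 0.519, 0.854, 0.0]
force: [0.0, -0.2, -0.3]
finger_gap: 0.393
t 8.6 dpos [  79.2 -545.  -194.8] drot [ 0.0062  0.0115 -0.0054] force [ 0.  -0.2 -0.3] gap 0.393 tcp [490.3 187.2 314.8]
```

```bash
python3 -m creep '[[7,-48,0,0,0,0,-0.3],[7,-48,0,0,0,0,-0.3],[7,-48,0,0,0,0,-0.3],[7,-48,0,0,0,0,-0.3],[7,-48,0,0,0,0,-0.3],[7,-48,0,0,0,0,-0.3],[7,-48,0,0,0,0,-0.3],[7,-48,0,0,0,0,-0.3],[7,-48,0,0,0,0,-0.3],[7,-48,0,0,0,0,-0.3]]';python3 -m creep '[[6,-45,0,0.006,0.011,-0.005,-0.3],[0,-5,-45,0,0,0,-0.3],[0,0,-45,0,0,0,-0.3],[0,0,0,0,0,0,-0.3],[0,0,0,0,0,0,-0.3]]';python3 -c "
from d import *
delta([569.5,-357.8,120],[0,0,-1],J)"
```

```text
time_s: 9.6
tool_pos: [557.8, -308.7, 318.6]
tool_rot: [0.014, 0.521, 0.854, -0.002]
force: [0.9, 0.7, 0.3]
finger_gap: 0.648
time_s: 10.1
tool_pos: [562.1, -371.3, 228.6]
tool_rot: [0.01, 0.527, 0.85, -0.006]
force: [0.0, 0.5, 1.6]
finger_gap: 0.647
t 10.1 dpos [   7.4   13.5 -108.6] drot [0.0209 0.0112 0.0127] force [0.  0.5 1.6] gap 0.647 tcp [ 562.1 -371.3  228.6]
```

```bash
python3 -m creep '[[7,13,-30,0.021,0.011,0.012,-0.3],[0,0,-40,0,0,0,-0.3],[0,0,-35,0,0,0,-0.3],[0,0,0,0,0,0,-0.3],[0,0,0,0,0,0,-0.3]]';python3 -c "
from d import *
delta([569.5,-357.8,100],[0,0,-1],J)
snap('side','r1.png');snap('top','r1t.png')
a=cv2.resize(cv2.imread('pics/r1.png')[90:210,320:400],None,fx=4.5,fy=4.5,interpolation=2)
b=cv2.resize(cv2.imread('pics/r1t.png')[160:280,380:480],None,fx=4.5,fy=4.5,interpolation=2);cv2.imwrite('pics/r1z.png',np.hstack([a,b]))"
```

```text
time_s: 10.6
tool_pos: [575.8, -361.4, 138.3]
tool_rot: [0.011, 0.52, 0.854, -0.003]
force: [0.1, 0.2, 1.1]
finger_gap: 0.654
t 10.6 dpos [ -6.3   3.6 -38.3] drot [ 0.0162  0.0167 -0.0031] force [0.1 0.2 1.1] gap 0.654 tcp [ 575.8 -361.4  138.3]
```

View pics/r1z.png

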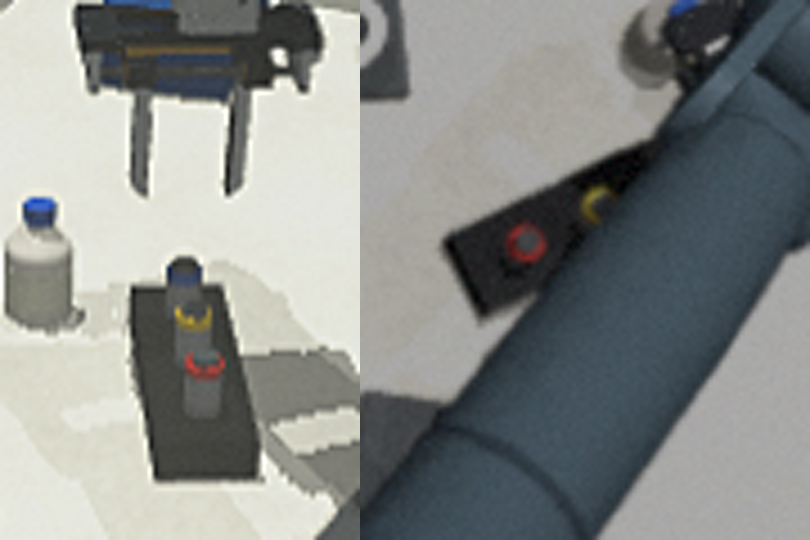

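The open fingers straddle the blue-ringed objective, which sits at about (361,150) in side pixels. I'll line up and go down.

```bash
python3 -m creep '[[-6,4,-15,0.016,0.016,-0.003,-0.3],[0,0,-10,0,0,0,-0.3],[0,0,0,0,0,0,-0.3]]';python3 -c "
from d import *
delta([569.5,-357.8,39],[0,0,-1],J)"
```

```text
time_s: 11.0
tool_pos: [571.3, -359.0, 117.0]
tool_rot: [0.004, 0.522, 0.853, -0.0]
force: [0.1, 0.3, -0.0]
finger_gap: 0.655
t 11.0 dpos [ -1.8   1.2 -78. ] drot [0.0046 0.0057 0.0002] force [ 0.1  0.3 -0. ] gap 0.655 tcp [ 571.3 -359.   117. ]
```

```bash
python3 -m creep '[[-2,1,-30,0.004,0.006,0,-0.3],[0,0,-25,0,0,0,-0.3],[0,0,-12,0,0,0,-0.3],[0,0,0,0,0,0,-0.3],[0,0,0,0,0,0,-0.3]]';python3 -c "
from d import *
delta([569.5,-357.8,40],[0,0,-1],J)"
```

```text
time_s: 11.5
tool_pos: [570.3, -359.4, 50.4]
tool_rot: [0.002, 0.522, 0.853, -0.001]
force: [-0.1, 0.3, 0.4]
finger_gap: 0.653
t 11.5 dpos [ -0.8   1.6 -10.4] drot [0.0032 0.0025 0.0006] force [-0.1  0.3  0.4] gap 0.653 tcp [ 570.3 -359.4   50.4]
```

```bash
python3 -m creep '[[-1,1.5,-6,0.003,0.003,0,-0.3],[0,0.5,-5,0,0,0,-0.3],[0,0,-1,0,0,0,-0.3],[0,0,0,0,0,0,-0.3]]';python3 -c "
from d import *
delta([569.5,-357.8,40],[0,0,-1],J)
snap('side','r2.png')
cv2.imwrite('pics/r2z.png',cv2.resize(cv2.imread('pics/r2.png')[100:210,320:400],None,fx=5,fy=5,interpolation=2))"
```

```text
time_s: 11.9
tool_pos: [571.0, -358.7, 41.0]
tool_rot: [0.002, 0.522, 0.853, -0.001]
force: [0.9, -0.0, 0.9]
finger_gap: 0.65
t 11.9 dpos [-1.5  0.9 -1. ] drot [0.0036 0.0033 0.0005] force [ 0.9 -0.   0.9] gap 0.65 tcp [ 571.  -358.7   41. ]
```

View pics/r2z.png

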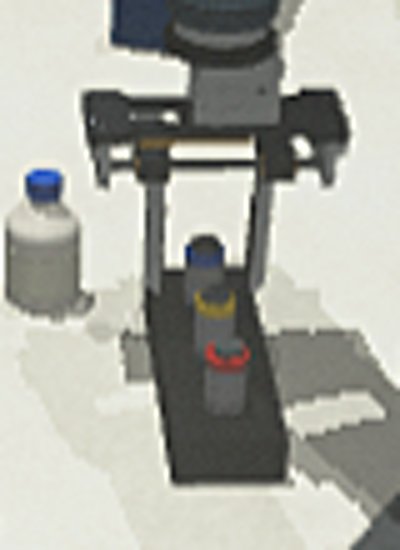

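The fingers straddle the blue objective evenly, its ring at about (361,151) in side pixels. I'll close the gripper.

```bash
python3 -m creep '[[-1,1,0,0,0,0,-0.1],[0,0,0,0,0,0,0.1],[0,0,0,0,0,0,0.3],[0,0,0,0,0,0,1],[0,0,0,0,0,0,1],[0,0,0,0,0,0,1],[0,0,0,0,0,0,1],[0,0,0,0,0,0,1]]';python3 -c "
from d import *
delta([569.5,-357.8,40],[0,0,-1],J)"
```

```text
time_s: 12.75
tool_pos: [570.4, -357.9, 42.0]
tool_rot: [0.003, 0.522, 0.853, -0.001]
force: [0.6, -0.2, -0.5]
finger_gap: 0.292
t 12.75 dpos [-0.9  0.1 -2. ] drot [0.0045 0.0046 0.0004] force [ 0.6 -0.2 -0.5] gap 0.292 tcp [ 570.4 -357.9   42. ]
```

```bash
python3 -m creep '[[0,0,10,0,0,0,1],[0,0,15,0,0,0,1],[0,0,25,0,0,0,1],[0,0,35,0,0,0,1],[0,0,45,0,0,0,1],[0,0,45,0,0,0,1],[0,0,45,0,0,0,1],[0,0,20,0,0,0,1],[0,0,0,0,0,0,1],[0,0,0,0,0,0,1]]';python3 -c "
from d import *
snap('side','r3.png');snap('top','r3t.png')
delta([569.5,-357.8,40],[0,0,-1],J)
a=cv2.resize(cv2.imread('pics/r3.png')[60:210,310:410],None,fx=4,fy=4,interpolation=2)
cv2.imwrite('pics/r3z.png',a)"
```

```text
time_s: 13.75
tool_pos: [565.6, -353.8, 297.4]
tool_rot: [0.002, 0.522, 0.853, -0.001]
force: [-0.2, -0.2, -3.4]
finger_gap: 0.296
t 13.85 dpos [   4.1   -4.2 -256. ] drot [0.0016 0.0007 0.0005] force [-0.   0.3 -2.5] gap 0.291 tcp [ 565.4 -353.6  296. ]
```

View pics/r3z.png

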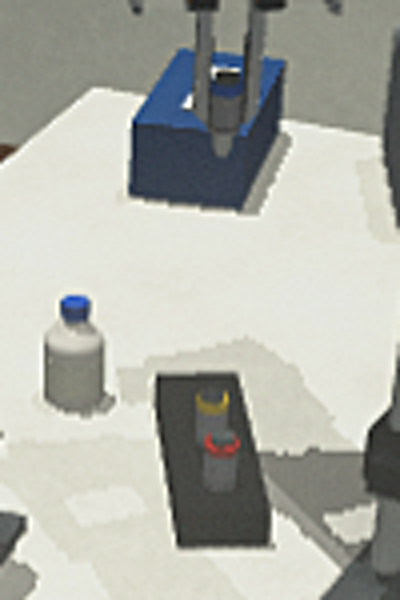

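```bash
cat > tgt.py <<'E'
from d import *
t,a=np.deg2rad(24.8),np.deg2rad(6)
s=np.array([-np.sin(t)*np.cos(a),-np.sin(t)*np.sin(a),np.cos(t)]);L=np.array([660.8,-78.2,147.9]);F=L+100*s
def go(off=0,n=30): delta(F+(n+off)*s,-s,J)
E
python3 -c "
from tgt import *
print(F);go(50)
X=np.array(manip.sense()['tool_pos']);print(proj('side',X+[0,0,-30]))"
```

```text
[619.08457199 -82.58446816 238.67774785]
t 13.85 dpos [ 20.3 267.5  15.3] drot [ 0.0395 -0.4304  0.034 ] force [-0.   0.3 -2.5] gap 0.291 tcp [ 565.4 -353.6  296. ]
[364.73285299  98.74474933]
```

```bash
python3 -m creep '[[3,40,8,0.006,-0.07,0.005,1],[3,40,6,0.006,-0.07,0.005,1],[3,40,3,0.006,-0.07,0.005,1],[3,40,2,0.006,-0.07,0.005,1],[3,40,2,0.006,-0.07,0.005,1],[3,40,2,0.006,-0.07,0.005,1],[3,20,2,0,0,0,1],[0,0,0,0,0,0,1],[0,0,0,0,0,0,1]]';python3 -c "
from tgt import *
go(50)"
```

```text
time_s: 14.75
tool_pos: [576.7, -80.9, 294.3]
tool_rot: [0.154, 0.5, 0.843, 0.129]
force: [-0.3, -0.4, -1.6]
finger_gap: 0.291
t 14.75 dpos [ 9.1 -5.2 17. ] drot [-0.0218 -0.0318  0.0012] force [-0.3 -0.4 -1.6] gap 0.291 tcp [576.7 -80.9 294.3]
```

```bash
python3 -m creep '[[9,-5,17,-0.022,-0.032,0.001,1],[0,0,0,0,0,0,1],[0,0,0,0,0,0,1]]';python3 -c "
from tgt import *
go(50);go(0)
snap('side','c1.png');snap('top','c1t.png')
a=cv2.resize(cv2.imread('pics/c1.png')[60:220,240:400],None,fx=3,fy=3,interpolation=2)
b=cv2.resize(cv2.imread('pics/c1t.png')[120:220,320:420],None,fx=3,fy=4.8,interpolation=2);cv2.imwrite('pics/c1z.png',np.hstack([a,b]))"
```

```text
time_s: 15.05
tool_pos: [586.2, -88.9, 310.7]
tool_rot: [0.173, 0.497, 0.841, 0.127]
force: [-0.8, 0.2, -2.0]
finger_gap: 0.288
t 15.05 dpos [-0.5  2.8  0.6] drot [ 0.0014 -0.0008  0.0031] force [-0.8  0.2 -2. ] gap 0.288 tcp [586.2 -88.9 310.7]
t 15.05 dpos [ 20.4   5.  -44.8] drot [ 0.0014 -0.0008  0.0031] force [-0.8  0.2 -2. ] gap 0.288 tcp [586.2 -88.9 310.7]
```

View pics/c1z.png

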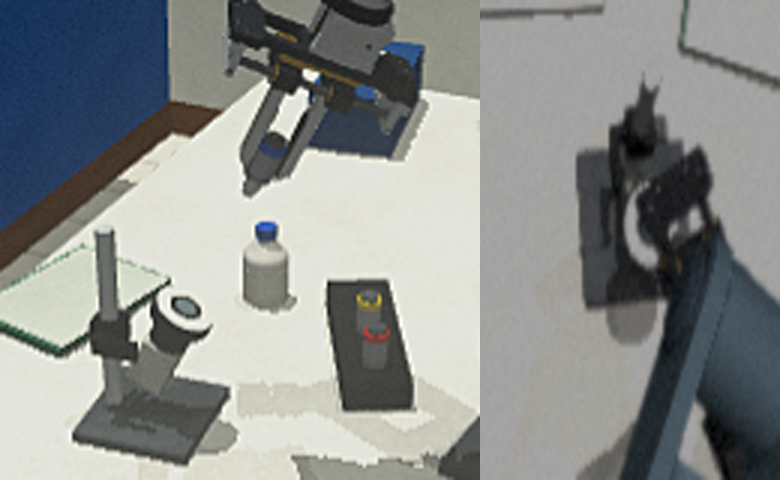

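The side view shows the objective still held, with its axis in line with the lens (nose about (323,123), lens about (302,162)). I'll move in to the focus point.

```bash
python3 -m creep '[[8,2,-18,0.001,-0.001,0.003,1],[8,2,-17,0,0,0,1],[4,1,-10,0,0,0,1],[0,0,0,0,0,0,1],[0,0,0,0,0,0,1]]';python3 -c "
from tgt import *
go(0)"
```

```text
time_s: 15.65
tool_pos: [607.4, -85.6, 265.8]
tool_rot: [0.174, 0.496, 0.841, 0.127]
force: [0.6, 0.6, -0.9]
finger_gap: 0.293
t 15.65 dpos [-0.8  1.7  0.2] drot [0.0014 0.0024 0.0023] force [ 0.6  0.6 -0.9] gap 0.293 tcp [607.4 -85.6 265.8]
```

```bash
python3 -m creep '[[-1,2,0,0.001,0.002,0.002,1],[0,0,0,0,0,0,1],[0,0,0,0,0,0,1]]';python3 -c "
from tgt import *
go(0)
im=snap('side','c2.png');snap('top','c2t.png')
a=cv2.resize(cv2.imread('pics/c2.png')[90:190,270:350],None,fx=6,fy=6,interpolation=2);cv2.imwrite('pics/c2z.png',a)
q=lambda P:((proj('side',P)-[270,90]+.5)*6-.5).round()
_,p,r=st();z=r.as_matrix()[:,2]
print('nose',q(p+30*z),'rear',q(p-38*z),'lens',q(L),'F',q(F))"
```

```text
time_s: 15.95
tool_pos: [606.7, -83.9, 268.0]
tool_rot: [0.174, 0.495, 0.841, 0.128]
force: [-1.0, -0.2, -3.0]
finger_gap: 0.294
t 15.95 dpos [-0.1  0.  -2.1] drot [0.0016 0.003  0.0004] force [-1.  -0.2 -3. ] gap 0.294 tcp [606.7 -83.9 268. ]
nose [270. 284.] rear [327. 177.] lens [193. 435.] F [270. 288.]
```

View pics/c2z.png

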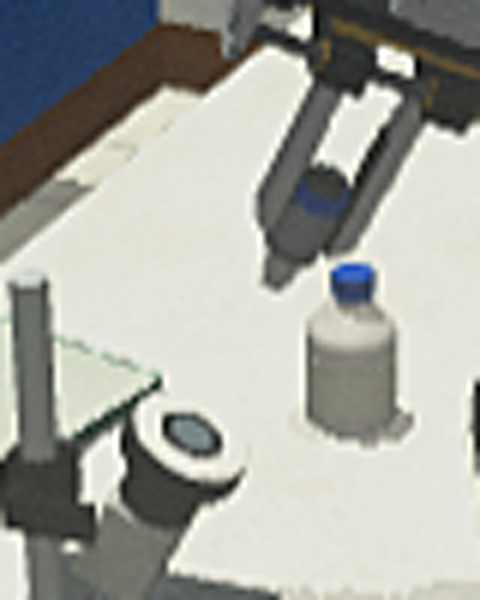

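View pics/c2t.png

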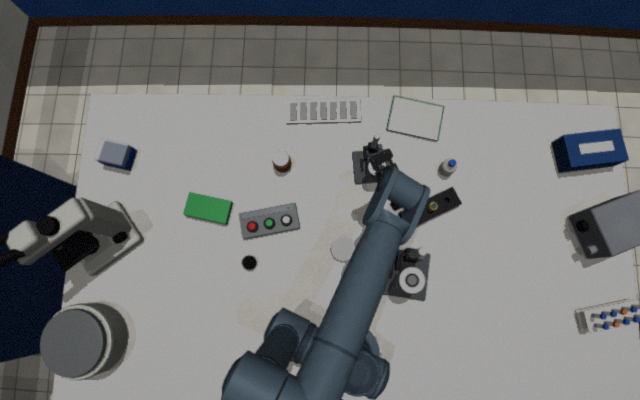

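```bash
python3 -m creep '[[0,0,-2,0.001,0.003,0,1],[0,0,0,0,0,0,1],[0,0,0,0,0,0,1],[0,0,0,0,0,0,1]]';python3 -c "
from tgt import *
go(0)"; python3 -m creep '[[0,0,0,0,0,0,1],[0,0,0,0,0,0,1],[0,0,0,0,0,0,1],[0,0,0,0,0,0,1],[0,0,0,0,0,0,1]]';python3 -c "
from tgt import *
go(0)"
```

```text
time_s: 16.45
tool_pos: [606.7, -84.0, 266.2]
tool_rot: [0.173, 0.496, 0.842, 0.127]
force: [0.4, 0.1, -1.6]
finger_gap: 0.293
t 16.45 dpos [-0.2  0.1 -0.3] drot [0.0007 0.0002 0.0004] force [ 0.4  0.1 -1.6] gap 0.293 tcp [606.7 -84.  266.2]
time_s: 16.95
tool_pos: [606.7, -84.0, 266.1]
tool_rot: [0.173, 0.496, 0.842, 0.127]
force: [0.1, 0.6, -2.5]
finger_gap: 0.294
t 16.95 dpos [-0.1  0.1 -0.2] drot [ 0.0006 -0.      0.0004] force [ 0.1  0.6 -2.5] gap 0.294 tcp [606.7 -84.  266.1]
```

Position is steady. Before handing in, I'll check the tilt estimate against different thresholds, using the saved early pictures.

```bash
python3 - <<'E'
from m import *
T=cv2.cvtColor(cv2.imread('pics/top0.png'),cv2.COLOR_BGR2GRAY)
T=np.mean([cv2.cvtColor(cv2.imread('pics/%s.png'%f),cv2.COLOR_BGR2GRAY) for f in('top0','k1t')],0).astype(np.float32)
S=np.mean([cv2.cvtColor(cv2.imread('pics/%s.png'%f),cv2.COLOR_BGR2GRAY) for f in('side0','k1','k2','k3','r1','r2','r3')],0).astype(np.float32)
def nrm(n,u,v,mn,mj,ang,sg):
    p,d=ray(n,u,v);a=np.deg2rad(ang);p,d2=ray(n,u+.5*sg*np.cos(a),v+.5*sg*np.sin(a))
    w=d2-d;w-=d*(w@d);w/=np.linalg.norm(w);th=np.arccos(mn/mj);return -d*np.cos(th)+w*np.sin(th)
def run(n,g,roi,ths,inv,sg):
    x0,y0,x1,y1=roi;f=8;z=cv2.resize(g[y0:y1,x0:x1],None,fx=f,fy=f,interpolation=cv2.INTER_CUBIC)
    for th in ths:
        m=((z<th) if inv else (z>th)).astype(np.uint8)
        cs,_=cv2.findContours(m,cv2.RETR_LIST,cv2.CHAIN_APPROX_NONE)
        for c in cs:
            if len(c)<120:continue
            (cx,cy),(a,b),an=cv2.fitEllipse(c);u,v=(cx+.5)/f-.5+x0,(cy+.5)/f-.5+y0
            if (n=='side' and abs(u-301.5)>1) or (n=='top' and abs(u-376.7)>1):continue
            k=nrm(n,u,v,a,b,an,sg);print(n,th,round(u,2),round(v,2),round(a/f,2),round(b/f,2),round(an),'tilt',np.rad2deg(np.arccos(k[2])).round(1),'az',np.rad2deg(np.arctan2(-k[1],-k[0])).round(1))
run('top',T,(364,152,390,180),(100,110,120,130),0,1)
run('side',S,(293,156,311,169),(110,130,150,170,190),1,-1)
E
```

```text
top 100 376.62 166.16 9.22 9.64 54 tilt 29.9 az 7.0
top 100 376.7 166.11 17.77 18.23 43 tilt 25.1 az 6.4
top 110 376.62 166.16 9.47 9.9 51 tilt 29.4 az 8.2
top 110 376.69 166.11 17.47 17.96 46 tilt 25.8 az 6.3
top 120 376.62 166.17 9.75 10.15 50 tilt 28.7 az 7.9
top 120 376.68 166.11 17.17 17.68 48 tilt 26.5 az 5.9
top 130 376.61 166.17 10.0 10.47 50 tilt 29.4 az 9.2
top 130 376.66 166.1 16.83 17.38 53 tilt 27.7 az 4.6
side 110 301.43 161.75 3.92 7.14 118 tilt 24.5 az 13.0
side 110 301.5 162.04 5.8 10.63 116 tilt 23.0 az 13.7
side 130 301.53 162.05 6.39 10.96 116 tilt 23.3 az 7.1
side 150 301.56 162.08 6.92 11.29 117 tilt 24.3 az 2.1
side 170 301.62 162.15 7.61 11.76 119 tilt 26.0 az -3.2
```

```bash
python3 -c "
from tgt import *
go(0);print(manip.sign_off());go(0)"
```

```text
t 16.95 dpos [-0.1  0.1 -0.2] drot [ 0.0006 -0.      0.0004] force [ 0.1  0.6 -2.5] gap 0.294 tcp [606.7 -84.  266.1]
the job is handed in; nothing more can be done
None
the job is handed in; nothing more can be done
```

I pressed green, white and red in that order. I then lifted the blue-ringed objective from the rack and handed in at about 17 s. It was held with its nose at my measured focus point, 100 mm from the lens of the smaller camera.

**Keys:** Each one bottomed out at a fingertip height of about 38 mm, with a force of 20–34 N. Pictures showed green and white up again before the next press. I didn't look at red separately before moving on, but I lifted well clear of it.

**Final hold:** At the last check the tool was within 0.3 mm and 0.05° of the computed target. It was steady over 0.5 s and the grip opening was still the width of the barrel. In the side view the nose tip was within 0.4 pixel of where it should be. The last pictures showed nothing else moved and no contact with the camera.

**Disagreements:** The camera's tilt estimates did not fully agree. The top view gave about 25–30° and the side view 23–26°, while a rougher check from the column gave about 22°. I used 24.8° tilt and 6° sideways, so the line of sight could be off by a couple of degrees. The lens position carries about 1–2 mm of uncertainty from the camera calibration.

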